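# Tilt the sanding table to the index and hold it for clamping

### The arm

A 6-joint arm with a two-finger parallel gripper is mounted at the origin on the work surface. World frame = base frame: x ahead of the robot, y to its left, z up, the work surface at z = 0. Lengths are in m, angles in rad, forces in N, time in s.
With the tool pointing down it reaches from about 0.35 to 0.775 m from the base axis. Payload 5.5 kg.
Tool frame: the origin (TCP) lies between the finger pads, 19 mm behind the fingertips; this is the grasp point; z points along the fingers, y is the line along which they close (so a half turn about z gives the same grasp; the last joint's range is limited). The gripper opens to 85 mm and grips with 20 to 120 N. Pads are 22 mm wide; open, the fingers measure 114 mm over their backs; the gripper's body (76 mm by 85 mm) begins 54 mm behind the grasp point. The pads swing forward as they close: fully open they stand 13 mm farther back than shut.
Start: joints at [1.015, 0.313, 0.046, 1.304, 0, 1.431], TCP at [0.232, 0.526, 0.25] pointing down, gripper open.
Joint ranges: [-2.76, 2.76], [-0.86, 1.69], [-1.03, 1.26], [-2.2, 2.34], [-1.47, 1.5], [-3.14, 3.14]. Speed limits (rad/s): [2.57, 2.57, 3.14, 3.14, 3.14, 3.14].

### API

Orientations are given as a unit quaternion [x, y, z, w].
In Python, from plant import arm gives the robot as it stands.
- The arm moves only by the tool move_arm, never from a script. Its argument "steps" is one flat list of numbers, 7 for each row, row after row: the shift along the tool's x, y, z in m, then the turn, a rotation vector about the tool's x, y, z in degrees, then the opening, from 0 (shut) to 1 (fully open). A call has 1 to 12 rows; each row is the pose to reach, as a shift and turn from the pose commanded when the call began, along the tool's axes at that moment; what a row does not reach only later rows make up. A row lasts 1/12 s, in which the tool goes at most 41.7 mm and 7.16 degrees, less where a joint would pass 70% of its speed; a pose out of reach is approached as far as the arm can. A call with a gripper value outside its range is refused whole. The fingers move at their own pace and stop on an object; "squeeze" is the grip in N (left out, the last holds). Time passes only in rows, so rows that repeat a pose let the fingers close. It gives the time, the measured TCP pose, the force, the opening and the grip force at its end, in the units of the state.
- arm.read_state(): the state, without advancing time (a new reading comes with each control period).
- arm.camera(name): name is "scene" or "top" or "wrist"; returns the picture (400x640x3 uint8, red, green, blue); there is no depth.
- arm.camera_params(name): a dict with "intrinsics" (3x3 intrinsics, pixels), "distortion" ([k1, k2, p1, p2, k3] as OpenCV has them; the pictures are not rectified), "view" (4x4, takes a point from world to camera coordinates); the wrist camera has in their place "mount" (4x4, takes a point from camera to tool coordinates, whose origin is the TCP and whose axes are the flange's). Camera axes: x right, y down, z forward; pixel columns grow to the right and rows downward; lengths in m; the calibration is good to about 2 mm. A picture is of the moment at which its call begins: read the wrist's pose just before it. camera_params takes no time and is no camera call.
- arm.hand_in(): hands the job in; it is judged then, once.
The state is a dict: "time": time; "q": joint angles; "qvel": joint speeds; "joint_torque": joint torques, N m; "tool_pos": TCP position; "tool_rot": TCP orientation; "wrist_force": force on the tool from outside, world axes, zero at the start; "wrist_torque": the same for the moment, N m; "finger_gap": opening from 0.0 (shut) to 1.0 (fully open); "grip_force": force on a finger pad.
Only numpy, scipy, OpenCV 4.12 (cv2) and the standard library are available. Lean on these libraries where they do the work, as an engineer would, in place of code of your own. Each camera call takes 0.05 s, during which the arm holds its last target. There are 200 camera calls.

### The job

I want to clamp the sanding table at its new tilt: first press the red stop cap on the yellow box fully in so the fan cannot start, and only then raise the perforated worktop smoothly by its bow handle until its white pointer meets the red index on the quadrant. The clamp knobs are loose, so finish while still holding the worktop there by the handle, steady, so that I can tighten them. Leave the red index where it is set, never let the worktop drop, and do not disturb the other things on the bench.

Things in the scene. Friction and masses are not known exactly. Their poses are not given: they have to be found in the camera images.
- sander: Tilting sanding table: blue housing, 310 (x) x 350 (y) mm, fixed; aluminium worktop hinged along its far (+x) edge. Origin: centre of the underside; x points from handle edge to hinge edge, z up. Hinge line: along y, 160 mm in +x of the origin, 112 mm up. Steel quadrant rails, ticked every 5 degrees, stand 183 mm either side of the middle, up to 280 mm above the bench.
- worktop: Perforated worktop with bow handle at the robot-side edge, 0.6 to 1 kg, free hinge (falls flat if let go), tilts to 0.8 rad. Origin: middle of the handle's round bar (12 mm thick, 130 mm along y, can turn in a grip), 363 mm from the hinge line, 112 mm above the bench when flat. x points to the hinge line, z is the face's normal. Gap bar to worktop edge 37 mm; handle feet at y +-60 mm.
- worktop_pointer (a point): Tip of the white pointer (about 7 mm wide) on the worktop's left (+y) side, 245 mm from the hinge line; it moves with the worktop and has its axes.
- index_tip (a point): Red index clamped on the left (+y) quadrant rail, about 18 mm across. This point: on its centre line, 245 mm from the hinge line, where the white pointer's tip comes when at the mark. Its x axis points at the hinge line, parallel to the worktop's x axis when at the mark; the wanted tilt is 0.28 to 0.56 rad, and its sine is this point's height above the hinge line over 245 mm.
- stop_box: Yellow stop station, 70 x 70 x 52 mm high, screwed to the bench to the left or right of the sander. Origin: centre of its underside; z up.
- stop_cap (a joint): Travel of the red mushroom stop cap in m: 0 = out (fan enabled), 0.008 = fully in. Pressed straight down with about 5 N of steady resistance over the whole travel, then it meets a hard stop; it stays in where it is left.
- stop_cap_top (a point): Centre of the top of the red mushroom cap, 40 mm diameter, 84 mm above the bench when out; moves down with the cap.
- paint_tin: small paint tin with a green band, 80 mm diameter, 85 mm high. Origin: centre of its underside, on the bench. Bystander, to be left alone.
- spray_can: red spray can with a white cap, 65 mm diameter, 192 mm high. Origin: centre of its underside, on the bench. Bystander, to be left alone.
- glue_bottle: yellow wood-glue bottle with an orange cap, 60 mm diameter, 190 mm high. Origin: centre of its underside, on the bench. Bystander, to be left alone.
- sanding_block: cork sanding block, 62 x 112 x 36 mm high. Origin: centre of its underside, on the bench. Bystander, to be left alone.
- tape_roll: roll of paper tape lying flat, 96 mm diameter, 25 mm high. Origin: centre of its underside, on the bench. Bystander, to be left alone.
- offcut: wooden offcut, 45 x 160 x 22 mm high. Origin: centre of its underside, on the bench. Bystander, to be left alone.
- bar_clamp_jaw (a point): orange and black quick clamp lying flat, bar 300 mm long, about 110 mm wide, 40 mm high. This point: inside the black fixed jaw at the end of the bar, 20 mm above the bench. Bystander, to be left alone.
Mind the look-alikes: they are no part of the job. Leave any purple look-alike of the stop_box alone.

How it is judged:
By the outcome, as a careful person would: the job done as asked, in the order asked, and still so for the second after the job is handed in, while the arm keeps its last pose, push and grip.
It also fails if it takes over 54 s, if anything falls off the work surface, if the arm or the gripper's body presses on something with over 40 N, if the wrist force passes 120 N, or if a joint passes its speed limit or range.

## Working session

There is one attempt and no reset: what is moved stays moved. The work goes in short steps, Python scripts to look and compute and a tool call to move; the robot and the scene stay as the last step left them, time stands still between calls to the robot, and variables do not carry over. Pictures are saved under pics/ and viewed, at most 10 in all, crops included, and the job is handed in when it is done.

Besides the shell and the picture viewer there is one more tool, called after "Call:" by a JSON object that holds its "api" and its "payload", one argument or row to a line. move_arm: Moves the arm, as the interface text tells. Its arguments: {"type":"object","properties":{"steps":{"type":"array","items":{"type":"number"}},"squeeze":{"type":"number"}},"required":["steps"]}

```bash
ls; mkdir -p pics; python3 - <<'E'
from plant import arm
import cv2
for n in("scene","top"):
    im=arm.camera(n); cv2.imwrite(f"pics/{n}0.png",im[:,:,::-1])
    p=arm.camera_params(n); print(n,p)
p=arm.camera_params("wrist");print(p)
s=arm.read_state();print(s)
E
```

```text
pics
scene {'intrinsics': array([[373.45141387,   0.        , 319.48981928],
       [  0.        , 373.45141387, 194.91139363],
       [  0.        ,   0.        ,   1.        ]]), 'distortion': array([-0.0105248,  0.       ,  0.       ,  0.       ,  0.       ]), 'view': array([[-0.78100081,  0.62451608,  0.00417225,  0.38106181],
       [ 0.49786056,  0.62661489, -0.59957372, -0.19516112],
       [-0.37705782, -0.46619036, -0.80030866,  1.37773873],
       [ 0.        ,  0.        ,  0.        ,  1.        ]])}
top {'intrinsics': array([[362.79981963,   0.        , 317.89712863],
       [  0.        , 362.79981963, 204.27632999],
       [  0.        ,   0.        ,   1.        ]]), 'distortion': array([-0.03972328,  0.        ,  0.        ,  0.        ,  0.        ]), 'view': array([[-1.01401899e-01, -9.94845215e-01,  8.07827880e-04,
         4.79941878e-02],
       [-9.69442053e-01,  9.86302281e-02, -2.24620086e-01,
         5.26680934e-01],
       [ 2.23382542e-01, -2.35600455e-02, -9.74446081e-01,
         1.17192541e+00],
       [ 0.00000000e+00,  0.00000000e+00,  0.00000000e+00
[... 631 characters left out ...]
+00]])}
{'time': 0.1, 'q': array([1.01539647e+00, 3.13904537e-01, 4.50787396e-02, 1.30363751e+00,
       3.07828737e-05, 1.43123077e+00]), 'qvel': array([ 0.00027384, -0.00084858,  0.00231288, -0.0004732 , -0.00087406,
        0.00091089]), 'joint_torque': array([ 2.53843122e-03, -4.81726313e+01,  2.99243706e+01,  1.27600881e-02,
       -1.54206964e-04,  5.96345927e-06]), 'tool_pos': array([0.23201829, 0.52562317, 0.24920419]), 'tool_rot': array([ 2.06422298e-01,  9.78462641e-01, -7.78431959e-04, -2.98301044e-04]), 'wrist_force': array([-0.10362714, -0.22263134,  0.47143724]), 'wrist_torque': array([ 0.03317018, -0.02967616, -0.00704492]), 'grip_force': 0.0, 'finger_gap': 0.9990835518411364}
```

View pics/scene0.png

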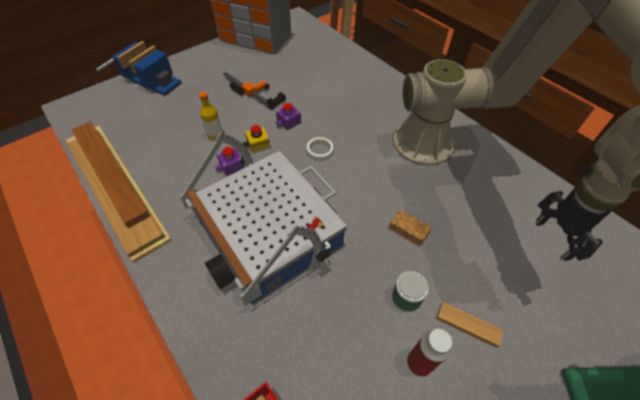

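View pics/top0.png

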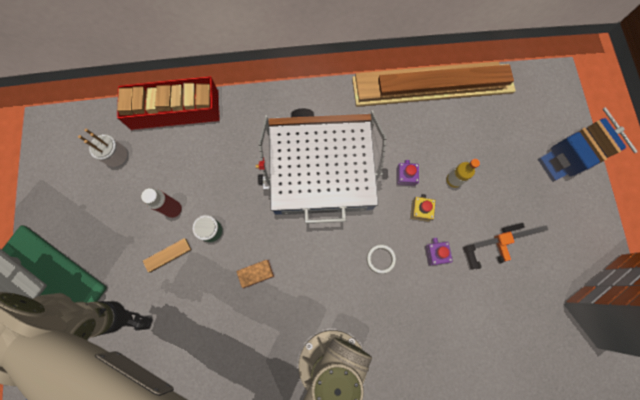

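The scene picture shows the yellow stop box at about (257,137), with purple look-alikes at (289,115) and (229,160). The sander is centred near (268,220) and the red index is near (316,224). In the top view the cap is at about (427,207), the handle bar spans (307–344,222), and the index is near (262,165).

```bash
cat > h.py <<'E'
import numpy as np, cv2
from plant import arm
from scipy.spatial.transform import Rotation as R
def ray(name,uv,st=None):
    p=arm.camera_params(name)
    n=cv2.undistortPoints(np.array([[uv]],float),p["intrinsics"],p["distortion"])[0,0]
    d=np.array([*n,1.])
    if name=="wrist":
        T=np.eye(4);T[:3,:3]=R.from_quat(st["tool_rot"]).as_matrix();T[:3,3]=st["tool_pos"]
        T=T@p["mount"]
    else: T=np.linalg.inv(p["view"])
    d=T[:3,:3]@d
    return T[:3,3],d/np.linalg.norm(d)
def atz(r,z): c,d=r; return c+d*(z-c[2])/d[2]
def tri(*rs):
    A=sum(np.eye(3)-np.outer(d,d) for c,d in rs); b=sum((np.eye(3)-np.outer(d,d))@c for c,d in rs)
    x=np.linalg.solve(A,b); return x,[np.linalg.norm(np.cross(x-c,d)) for c,d in rs]
def proj(name,X,st=None):
    p=arm.camera_params(name)
    if name=="wrist":
        T=np.eye(4);T[:3,:3]=R.from_quat(st["tool_rot"]).as_matrix();T[:3,3]=st["tool_pos"]
        V=np.linalg.inv(T@p["mount"])
    else: V=p["view"]
    return cv2.projectPoints(np.atleast_2d(X).astype(float),cv2.Rodrigues(V[:3,:3])[0],V[:3,3],p["intrinsics"],p["distortion"])[0][:,0]
E
python3 - <<'E'
import cv2
from h import *
t=cv2.imread("pics/top0.png");s=cv2.imread("pics/scene0.png")
a=cv2.resize(t[105:235,245:445],(800,520),interpolation=cv2.INTER_CUBIC)
cv2.imwrite("pics/topc.png",a)
b=cv2.resize(s[110:300,180:360],(720,760),interpolation=cv2.INTER_CUBIC)
cv2.imwrite("pics/scenec.png",cv2.resize(s[115:305,175:355],(568,600),interpolation=cv2.INTER_CUBIC))
E
```

```text
(no output)
```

View pics/topc.png

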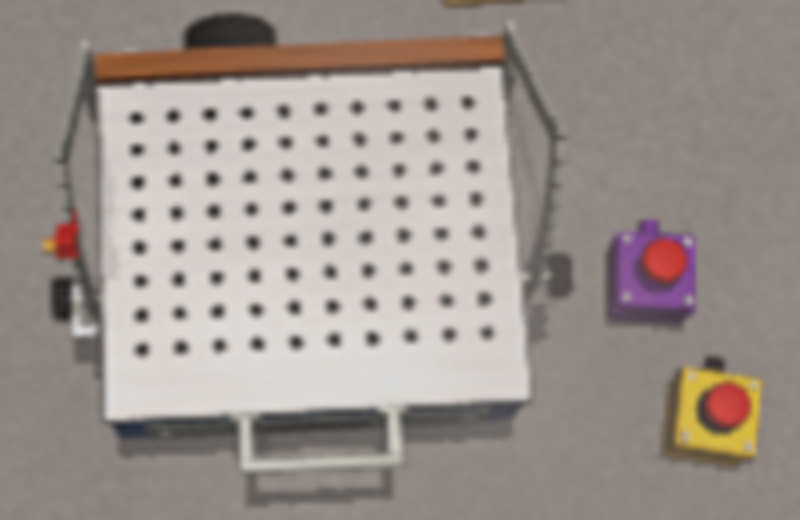

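View pics/scenec.png

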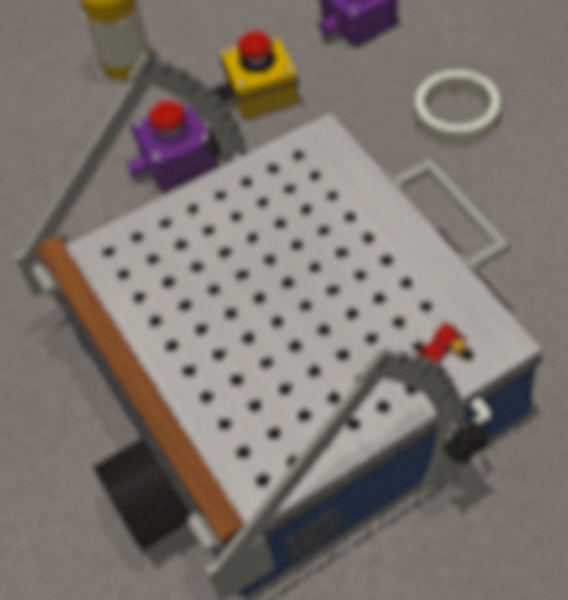

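```bash
python3 - <<'E'
from h import *
T=lambda u,v:(245+u/4-.375,105+v/4-.375)
S=lambda u,v:(175+u/3.156-.34,115+v/3.158-.34)
for n,t,s in [("cap",T(727,405),S(256,42)),("barL",T(243,466),S(505,244)),("barR",T(399,460),S(430,162)),("idx",T(66,240),S(438,345)),("ptr",T(84,325),S(482,411)),("edgeR",T(505,40),S(45,245)),("hingeL",T(92,55),S(235,535)),("wtNearL",T(106,418),S(540,352)),("wtNearR",T(528,398),S(332,116))]:
    x,e=tri(ray("top",t),ray("scene",s)); print(n,x.round(4),np.round(e,4))
print(atz(ray("top",T(727,405)),.084),atz(ray("top",T(243,466)),.112),atz(ray("top",T(399,460)),.112))
E
```

```text
cap [ 0.4813 -0.3649  0.0822] [0.0004 0.0004]
barL [0.4647 0.0412 0.1178] [0.0001 0.0001]
barR [ 0.4567 -0.0831  0.116 ] [0.0006 0.0006]
idx [0.6264 0.1524 0.2392] [0.0023 0.0023]
ptr [0.5933 0.1613 0.117 ] [0.002 0.002]
edgeR [ 0.8017 -0.2121  0.1331] [0.0032 0.0032]
hingeL [0.8179 0.1367 0.1431] [0.0038 0.0038]
wtNearL [0.5153 0.1481 0.1147] [0.0004 0.0004]
wtNearR [ 0.4966 -0.193   0.1164] [0.0008 0.0008]
[ 0.48122821 -0.3645534   0.084     ] [0.4656797  0.04132143 0.112     ] [ 0.45784517 -0.08397165  0.112     ]
```

Triangulated heights match the given sizes: cap 0.082 against 0.084 m, bar about 0.117 against 0.112 m. The index is 244 mm from the hinge, against 245 mm. Next I'll move to a viewpoint over the index.

```bash
cat >> h.py <<'E'
def todo(target):
    s=arm.read_state(); M=R.from_quat(s["tool_rot"]).as_matrix()
    print("t",round(s["time"],2),"pos",s["tool_pos"].round(4),"F",s["wrist_force"].round(1),"gap",round(s["finger_gap"],3),"yaw_y",np.degrees(np.arctan2(M[1,1],M[0,1])).round(2))
    print("shift",(M.T@(np.array(target)-s["tool_pos"])).round(4))
E
python3 -c "
from h import *
todo([.52,.13,.34])
for n,t in [('tin',(206,228)),('spray',(165,205)),('block',(255,273))]: print(n,atz(ray('top',t),.05).round(3))"
```

```text
t 0.1 pos [0.232  0.5256 0.2492] F [-0.1 -0.2  0.5] gap 0.999 yaw_y 66.17
shift [-0.4232 -0.2457 -0.0905]
tin [0.487 0.379 0.05 ]
spray [0.582 0.518 0.05 ]
block [0.321 0.223 0.05 ]
```

Call:
{"api": "move_arm", "payload": {
  "steps": [-0.02,-0.01,-0.03,0,0,0,1,-0.05,-0.03,-0.06,0,0,0,1,-0.085,-0.05,-0.09,0,0,0,1,-0.12,-0.07,-0.09,0,0,0,1,-0.155,-0.09,-0.09,0,0,0,1,-0.19,-0.11,-0.09,0,0,0,1,-0.225,-0.13,-0.09,0,0,0,1,-0.26,-0.15,-0.09,0,0,0,1,-0.295,-0.17,-0.09,0,0,0,1,-0.33,-0.19,-0.09,0,0,0,1,-0.365,-0.21,-0.09,0,0,0,1,-0.4,-0.23,-0.09,0,0,0,1]
}}

```text
time: 1.1
tool_pos: [0.5059, 0.1521, 0.3397]
tool_rot: [0.207, 0.978, 0.0, -0.0]
wrist_force: [1.2, 1.2, -0.8]
finger_gap: 1.0
grip_force: 0.0
```

Call:
{"api": "move_arm", "payload": {
  "steps": [-0.015,-0.01,0,0,0,0,1,-0.02,-0.015,0,0,0,0,1,-0.02,-0.015,0,0,0,0,1,-0.02,-0.015,0,0,0,0,1]
}}

```text
time: 1.43
tool_pos: [0.517, 0.1325, 0.3397]
tool_rot: [0.207, 0.978, 0.0, -0.001]
wrist_force: [0.9, 0.5, -0.1]
finger_gap: 1.0
grip_force: 0.0
```

```bash
python3 - <<'E'
from h import *
import json
s=arm.read_state(); im=arm.camera("wrist")
json.dump({k:list(s[k]) for k in("tool_pos","tool_rot")},open("w1.json","w"))
cv2.imwrite("pics/w1.png",im[:,:,::-1]); print(s["tool_pos"],proj("wrist",[.626,.152,.24],s),proj("wrist",[.593,.161,.117],s))
E
```

```text
[0.5169809  0.13247407 0.33965778] [[397.26356069 319.03755065]] [[370.14862298 221.28142864]]
```

View pics/w1.png

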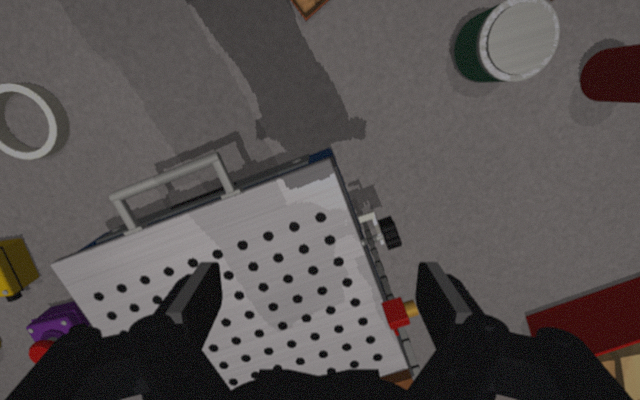

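The wrist view shows the red index at about (397,315) between the open fingers, and the white pointer at about (368,225). The handle bar runs (113,196)–(217,156). All of these agree with the projected estimates. I'll segment the red index in all three views and refine the bar.

```bash
python3 - <<'E'
from h import *
import json
s={k:np.array(v) for k,v in json.load(open("w1.json")).items()}
W=cv2.imread("pics/w1.png");T=cv2.imread("pics/top0.png");S=cv2.imread("pics/scene0.png")
def red(im,x0,x1,y0,y1):
    c=im[y0:y1,x0:x1].astype(int); m=(c[...,2]>110)&(c[...,1]<.45*c[...,2])&(c[...,0]<.45*c[...,2])
    v,u=np.nonzero(m); return (u.mean()+x0,v.mean()+y0),len(u),(u.min()+x0,u.max()+x0,v.min()+y0,v.max()+y0)
a=red(W,370,425,285,340);b=red(T,252,272,155,175);c=red(S,300,330,212,236);print(a,b,c)
ra,rb,rc=ray("wrist",a[0],s),ray("top",b[0]),ray("scene",c[0])
print("idx3",*tri(ra,rb,rc)," wt",*tri(ra,rb)," ws",*tri(ra,rc))
for p in [(113,196),(217,156)]: print("bar",atz(ray("wrist",p,s),.112))
# pointer tip
print("ptr",atz(ray("wrist",(368,225),s),.112))
cv2.imwrite("pics/w1c.png",cv2.resize(W[180:360,330:450],None,fx=3.3,fy=3.3,interpolation=cv2.INTER_CUBIC))
E
```

```text
((np.float64(398.6950354609929), np.float64(323.5673758865248)), 141, (np.int64(389), np.int64(408), np.int64(317), np.int64(334))) ((np.float64(261.2105263157895), np.float64(164.44736842105263)), 38, (np.int64(259), np.int64(263), np.int64(160), np.int64(168))) ((np.float64(314.1475409836066), np.float64(223.1639344262295)), 61, (np.int64(309), np.int64(319), np.int64(218), np.int64(228)))
idx3 [0.62587768 0.15239542 0.2436513 ] [np.float64(0.0013162109895676986), np.float64(0.0021515270826539916), np.float64(0.0010503144156246264)]  wt [0.62097722 0.15223119 0.25140556] [np.float64(3.086118963179213e-05), np.float64(3.0861189631744614e-05)]  ws [0.62708184 0.15204513 0.24390574] [np.float64(0.0002432554160021626), np.float64(0.00024325541600219973)]
bar [ 0.45406415 -0.08538981  0.112     ]
bar [0.46135325 0.04023884 0.112     ]
ptr [0.59834936 0.15712728 0.112     ]
```

View pics/w1c.png

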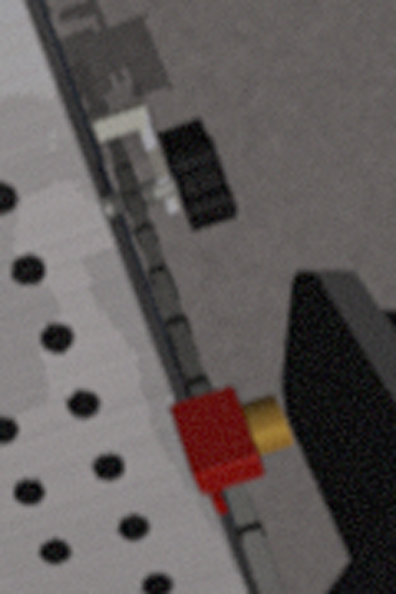

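```bash
python3 - <<'E'
from h import *
import json
s={k:np.array(v) for k,v in json.load(open("w1.json")).items()}
W=cv2.imread("pics/w1.png");T=cv2.imread("pics/top0.png");S=cv2.imread("pics/scene0.png")
def red(im,x0,x1,y0,y1):
    c=im[y0:y1,x0:x1].astype(int); m=(c[...,2]>60)&(c[...,1]<.45*c[...,2])&(c[...,0]<.45*c[...,2])
    v,u=np.nonzero(m); r=cv2.minAreaRect(np.c_[u,v].astype(np.float32))
    return (r[0][0]+x0,r[0][1]+y0),(u.mean()+x0,v.mean()+y0),len(u),r[1]
h=np.array([.822,-.043,.112]);ex=np.array([.9983,-.058,0])
def rep(n,x):
    d=-(x-h)@ex;z=x[2]-.112; print(n,x.round(4),"r",np.hypot(d,z).round(4),"ang",np.arctan2(z,d).round(4))
a=red(W,370,425,285,340);b=red(T,252,272,155,175);c=red(S,300,330,212,236);print(a,b,c)
for k in(0,1):
    ra,rb,rc=ray("wrist",a[k],s),ray("top",b[k]),ray("scene",c[k])
    for n,rs in(("all",(ra,rb,rc)),("ws",(ra,rc)),("ts",(rb,rc)),("wt",(ra,rb))): rep(n,tri(*rs)[0])
todo([.481,-.365,.14])
E
```

```text
((396.6108627319336, 316.2104072570801), (np.float64(395.4493996569468), np.float64(313.72555746140654)), 583, (36.32432556152344, 20.247447967529297)) ((261.0, 164.0), (np.float64(261.2105263157895), np.float64(164.44736842105263)), 38, (8.0, 4.0)) ((313.75000190734863, 223.25), (np.float64(313.95238095238096), np.float64(223.23809523809524)), 63, (5.656853675842285, 12.020814895629883))
all [0.6258 0.1522 0.2399] r 0.2435 ang 0.553
ws [0.6255 0.1509 0.2385] r 0.243 ang 0.5476
ts [0.6266 0.1527 0.2429] r 0.2444 ang 0.5651
wt [0.6274 0.1534 0.2358] r 0.24 ang 0.5421
all [0.6248 0.1519 0.2383] r 0.2435 ang 0.5452
ws [0.6244 0.1505 0.2368] r 0.243 ang 0.5394
ts [0.6257 0.1523 0.2415] r 0.2445 ang 0.5584
wt [0.6269 0.1532 0.2332] r 0.2391 ang 0.5316
t 1.48 pos [0.5167 0.1331 0.3399] F [0.9 0.2 0.3] gap 0.999 yaw_y 66.22
shift [-0.1683 -0.4702  0.1997]
```

Call:
{"api": "move_arm", "payload": {
  "steps": [-0.01,-0.03,0,0,0,5.8,0,-0.02,-0.07,0,0,0,11.6,0,-0.035,-0.11,0,0,0,17.4,0,-0.05,-0.148,0,0,0,23.2,0,-0.065,-0.186,0,0,0,29,0,-0.08,-0.224,0,0,0,34.8,0,-0.095,-0.262,0,0,0,40.6,0,-0.108,-0.3,0,0,0,46.4,0,-0.12,-0.338,0,0,0,52.2,0,-0.132,-0.376,0,0,0,58,0,-0.144,-0.414,0,0,0,63.8,0,-0.156,-0.45,0,0,0,69.5,0]
}}

```text
time: 2.48
tool_pos: [0.4786, -0.3424, 0.3405]
tool_rot: [0.728, 0.685, 0.0, 0.0]
wrist_force: [1.0, -0.0, 0.7]
finger_gap: 0.003
grip_force: 0.0
```

```bash
python3 -c "
from h import *
todo([.481,-.365,.14])"
```

```text
t 2.48 pos [ 0.4786 -0.3424  0.3405] F [ 1.  -0.   0.7] gap 0.003 yaw_y -3.47
shift [-0.0224  0.0036  0.2005]
```

Call:
{"api": "move_arm", "payload": {
  "steps": [-0.015,0.003,0.03,0,0,0,0,-0.022,0.004,0.065,0,0,0,0,-0.022,0.004,0.1,0,0,0,0,-0.022,0.004,0.135,0,0,0,0,-0.022,0.004,0.165,0,0,0,0,-0.022,0.004,0.19,0,0,0,0,-0.022,0.004,0.21,0,0,0,0,-0.022,0.004,0.222,0,0,0,0,-0.022,0.004,0.23,0,0,0,0,-0.022,0.004,0.234,0,0,0,0,-0.022,0.004,0.234,0,0,0,0]
}}

```text
time: 3.4
tool_pos: [0.4816, -0.3634, 0.1057]
tool_rot: [0.727, 0.687, 0.0, -0.0]
wrist_force: [-0.1, 0.4, -0.3]
finger_gap: 0.005
grip_force: 0.0
```

Call:
{"api": "move_arm", "payload": {
  "steps": [0,0,0.002,0,0,0,0,0,0,0.004,0,0,0,0,0,0,0.006,0,0,0,0,0,0,0.008,0,0,0,0,0,0,0.01,0,0,0,0,0,0,0.01,0,0,0,0]
}}

```text
time: 3.9
tool_pos: [0.4819, -0.3651, 0.0965]
tool_rot: [0.727, 0.686, 0.0, 0.001]
wrist_force: [2.0, 0.8, 3.5]
finger_gap: 0.002
grip_force: 2.0
```

In contact, about 4–5 N. I'll press on to the hard stop.

Call:
{"api": "move_arm", "payload": {
  "steps": [0,0,0.0015,0,0,0,0,0,0,0.002,0,0,0,0,0,0,0.002,0,0,0,0]
}}

```text
time: 4.15
tool_pos: [0.4819, -0.365, 0.0944]
tool_rot: [0.727, 0.686, 0.0, 0.001]
wrist_force: [1.2, 0.8, 4.2]
finger_gap: 0.004
grip_force: 2.4
```

Call:
{"api": "move_arm", "payload": {
  "steps": [0,0,0.001,0,0,0,0,0,0,0.0015,0,0,0,0,0,0,0.0015,0,0,0,0]
}}

```text
time: 4.4
tool_pos: [0.482, -0.3651, 0.0943]
tool_rot: [0.727, 0.686, 0.0, 0.001]
wrist_force: [0.0, 2.4, 12.0]
finger_gap: -0.002
grip_force: 6.3
```

Call:
{"api": "move_arm", "payload": {
  "steps": [0,0,0.0008,0,0,0,0,0,0,0.0015,0,0,0,0,0,0,0.0015,0,0,0,0]
}}

```text
time: 4.65
tool_pos: [0.482, -0.3651, 0.0941]
tool_rot: [0.727, 0.686, 0.0, 0.002]
wrist_force: [-1.5, 4.3, 21.3]
finger_gap: -0.0
grip_force: 10.2
```

Call:
{"api": "move_arm", "payload": {
  "steps": [0,0,-0.01,0,0,0,0,0,0,-0.03,0,0,0,0,0,0,-0.065,0,0,0,0,0,0,-0.1,0,0,0,0,0,0,-0.135,0,0,0,0.3,0,0,-0.15,0,0,0,0.5]
}}

```text
time: 5.15
tool_pos: [0.4816, -0.3656, 0.2453]
tool_rot: [0.727, 0.686, -0.0, 0.002]
wrist_force: [0.6, -1.3, 0.9]
finger_gap: 0.273
grip_force: 0.0
```

```bash
python3 -c "
from h import *
todo([.44,-.022,.24])"
```

```text
t 5.15 pos [ 0.4816 -0.3656  0.2453] F [ 0.6 -1.3  0.9] gap 0.273 yaw_y -3.34
shift [ 0.3406 -0.0616  0.004 ]
```

Call:
{"api": "move_arm", "payload": {
  "steps": [0.02,-0.003,0,0,0,0,0.5,0.055,-0.007,0,0,0,0,0.5,0.09,-0.011,0,0,0,0,0.5,0.125,-0.015,0,0,0,0,0.5,0.16,-0.019,0,0,0,0,0.5,0.195,-0.023,0,0,0,0,0.5,0.23,-0.028,0,0,0,0,0.5,0.265,-0.033,0,0,0,0,0.5,0.3,-0.037,0,0,0,0,0.5,0.33,-0.0415,0,0,0,0,0.5,0.342,-0.0415,0,0,0,0,0.5,0.342,-0.0415,0,0,0,0,0.5]
}}

```text
time: 6.15
tool_pos: [0.4585, -0.0184, 0.2405]
tool_rot: [0.726, 0.688, -0.001, -0.001]
wrist_force: [-0.6, -0.3, -0.4]
finger_gap: 0.499
grip_force: 0.0
```

```bash
python3 - <<'E'
from h import *
import json
todo([.46,-.022,.24])
s=arm.read_state(); im=arm.camera("wrist")
json.dump({k:list(s[k]) for k in("tool_pos","tool_rot")},open("w2.json","w"))
cv2.imwrite("pics/w2.png",im[:,:,::-1]); print(proj("wrist",[[.4561,-.085,.112],[.4635,.041,.112]],s))
E
```

```text
t 6.15 pos [ 0.4585 -0.0184  0.2405] F [-0.6 -0.3 -0.4] gap 0.499 yaw_y -3.11
shift [-0.0035  0.0017  0.0005]
[[320.98526922 271.04590577]
 [322.22322272 117.79854064]]
```

View pics/w2.png

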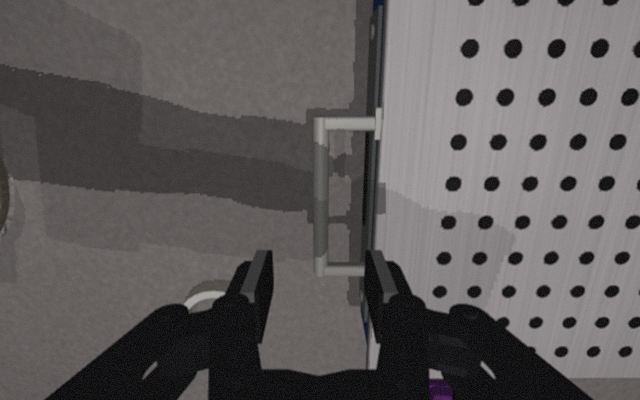

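The bar shows at u≈321, v 118–272, which matches my projected (321–322, 118–271), so I'll descend and grip.

Call:
{"api": "move_arm", "payload": {
  "steps": [-0.0035,0.0015,0.02,0,0,0,0.5,-0.0035,0.0015,0.05,0,0,0,0.5,-0.0035,0.0015,0.075,0,0,0,0.5,-0.0035,0.0015,0.1,0,0,0,0.5,-0.0035,0.0015,0.118,0,0,0,0.5,-0.0035,0.0015,0.127,0,0,0,0.5,-0.0035,0.0015,0.128,0,0,0,0.5,-0.0035,0.0015,0.128,0,0,0,0.5]
}}

```text
time: 6.87
tool_pos: [0.4607, -0.025, 0.1128]
tool_rot: [0.728, 0.686, -0.0, -0.0]
wrist_force: [-0.0, -0.1, 1.1]
finger_gap: 0.499
grip_force: 0.0
```

Call:
{"api": "move_arm", "payload": {
  "steps": [0,0,0,0,0,0,0.3,0,0,0,0,0,0,0.1,0,0,0,0,0,0,0,0,0,0,0,0,0,0,0,0,0,0,0,0,0,0,0,0,0,0,0,0],
  "squeeze": 50
}}

```text
time: 7.37
tool_pos: [0.4594, -0.0245, 0.114]
tool_rot: [0.727, 0.686, -0.001, -0.0]
wrist_force: [-7.3, -1.9, 7.0]
finger_gap: 0.114
grip_force: 48.7
```

```bash
python3 - <<'E'
from h import *
todo([.46,-.022,.112])
# arc targets
s=arm.read_state();M=R.from_quat(s["tool_rot"]).as_matrix();ex=np.array([.9983,-.058,0])
for th in np.radians([2,5,8,11,14,17,20,23,26,28,29.5,31]):
    d=.363*((1-np.cos(th))*ex+np.sin(th)*np.array([0,0,1])); print(np.degrees(th).round(1),(M.T@d).round(4))
print(M.T@ex)
E
```

```text
t 7.37 pos [ 0.4594 -0.0245  0.114 ] F [-7.3 -1.9  7. ] gap 0.114 yaw_y -3.32
shift [0.0026 0.0004 0.002 ]
2.0 [-0.      0.0002 -0.0127]
5.0 [-0.      0.0013 -0.0316]
8.0 [-0.0001  0.0034 -0.0505]
11.0 [-0.0001  0.0065 -0.0693]
14.0 [-0.0001  0.0106 -0.0878]
17.0 [-1.000e-04  1.560e-02 -1.062e-01]
20.0 [-0.0002  0.0216 -0.1242]
23.0 [-0.0002  0.0286 -0.1419]
26.0 [-0.0002  0.0364 -0.1592]
28.0 [-0.0002  0.0421 -0.1705]
29.5 [-0.0002  0.0467 -0.1788]
31.0 [-0.0002  0.0515 -0.1871]
[-1.08734806e-04  9.99981337e-01 -2.05008627e-03]
```

Call:
{"api": "move_arm", "payload": {
  "steps": [0,0,-0.0025,0,0,0,0,0,0.0001,-0.0076,0,0,0,0,0,0.0003,-0.0139,0,0,0,0,0,0.0006,-0.0203,0,0,0,0,0,0.001,-0.0266,0,0,0,0,0,0.0015,-0.0329,0,0,0,0,0,0.0021,-0.0392,0,0,0,0,0,0.0029,-0.0455,0,0,0,0,0,0.0037,-0.0518,0,0,0,0,0,0.0045,-0.0568,0,0,0,0,0,0.0051,-0.0605,0,0,0,0,0,0.0055,-0.063,0,0,0,0]
}}

```text
time: 8.37
tool_pos: [0.4646, -0.0248, 0.1762]
tool_rot: [0.727, 0.686, -0.002, -0.001]
wrist_force: [-5.5, -2.3, -4.2]
finger_gap: 0.122
grip_force: 48.7
```

```bash
python3 - <<'E'
from h import *
s=arm.read_state(); todo([.46,-.022,.112]); print(s["grip_force"],s["wrist_torque"])
z=np.sin(np.radians(10))
for a in [10.4,11.2,12.4,13.6,14.8,16,17.2,18.4,19.6,20.4,21,21.2,22,24,26,28]:
    t=np.radians(a);t0=np.radians(10);print(a,(.363*(np.cos(t0)-np.cos(t))).round(4),(.363*(np.sin(t)-np.sin(t0))).round(4))
E
```

```text
t 8.37 pos [ 0.4646 -0.0248  0.1762] F [-5.5 -2.3 -4.2] gap 0.122 yaw_y -3.33
shift [ 0.0025 -0.0045  0.0642]
48.72756242752075 [-0.56025346  1.42478188  0.07959777]
10.4 0.0004 0.0025
11.2 0.0014 0.0075
12.4 0.003 0.0149
13.6 0.0047 0.0223
14.8 0.0065 0.0297
16 0.0085 0.037
17.2 0.0107 0.0443
18.4 0.013 0.0515
19.6 0.0155 0.0587
20.4 0.0173 0.0635
21 0.0186 0.0671
21.2 0.0191 0.0682
22 0.0209 0.0729
24 0.0259 0.0846
26 0.0312 0.0961
28 0.037 0.1074
```

Call:
{"api": "move_arm", "payload": {
  "steps": [0,0.0004,-0.0025,0,0,0,0,0,0.0014,-0.0075,0,0,0,0,0,0.003,-0.0149,0,0,0,0,0,0.0047,-0.0223,0,0,0,0,0,0.0065,-0.0297,0,0,0,0,0,0.0085,-0.037,0,0,0,0,0,0.0107,-0.0443,0,0,0,0,0,0.013,-0.0515,0,0,0,0,0,0.0155,-0.0587,0,0,0,0,0,0.0173,-0.0635,0,0,0,0,0,0.0186,-0.0671,0,0,0,0,0,0.0191,-0.0682,0,0,0,0],
  "squeeze": 60
}}

```text
time: 9.37
tool_pos: [0.4829, -0.0257, 0.2447]
tool_rot: [0.727, 0.686, -0.002, -0.002]
wrist_force: [-10.2, -2.6, -0.3]
finger_gap: 0.112
grip_force: 58.6
```

```bash
python3 - <<'E'
from h import *
s=arm.read_state(); todo([.46,-.022,.112]); print(s["grip_force"])
z=np.sin(np.radians(10))
for a in [21.6,22.4,23.4,24.4,25.4,26.4,27.2,27.8,28.2,28.4]:
    t=np.radians(a);t0=np.radians(21.2);print(a,(.363*(np.cos(t0)-np.cos(t))).round(4),(.363*(np.sin(t)-np.sin(t0))).round(4))
E
```

```text
t 9.37 pos [ 0.4829 -0.0257  0.2447] F [-10.2  -2.6  -0.3] gap 0.112 yaw_y -3.32
shift [ 0.0025 -0.0225  0.1328]
58.59634280204773
21.6 0.0009 0.0024
22.4 0.0028 0.0071
23.4 0.0053 0.0129
24.4 0.0079 0.0187
25.4 0.0105 0.0244
26.4 0.0133 0.0301
27.2 0.0156 0.0347
27.8 0.0173 0.038
28.2 0.0185 0.0403
28.4 0.0191 0.0414
```

Call:
{"api": "move_arm", "payload": {
  "steps": [0,0.0006,-0.0024,0,0,0,0,0,0.0022,-0.0071,0,0,0,0,0,0.0045,-0.0129,0,0,0,0,0,0.0069,-0.0187,0,0,0,0,0,0.0095,-0.0244,0,0,0,0,0,0.0123,-0.0301,0,0,0,0,0,0.0146,-0.0347,0,0,0,0,0,0.0163,-0.038,0,0,0,0,0,0.0175,-0.0403,0,0,0,0,0,0.0181,-0.0414,0,0,0,0,0,0.0181,-0.0414,0,0,0,0]
}}

```text
time: 10.28
tool_pos: [0.5013, -0.0267, 0.2861]
tool_rot: [0.727, 0.686, -0.002, -0.001]
wrist_force: [-7.9, -1.2, 0.5]
finger_gap: 0.115
grip_force: 58.6
```

```bash
python3 - <<'E'
from h import *
todo([.46,-.022,.112])
S=arm.camera("scene")[:,:,::-1];T=arm.camera("top")[:,:,::-1];W=arm.camera("wrist")[:,:,::-1]
cv2.imwrite("pics/s3.png",S);cv2.imwrite("pics/t3.png",T);cv2.imwrite("pics/w3.png",W)
a=cv2.resize(S[190:260,285:355],(560,560),interpolation=cv2.INTER_CUBIC)
b=cv2.resize(T[140:200,245:275],(240,480),interpolation=cv2.INTER_CUBIC)
o=np.zeros((560,800,3),np.uint8);o[:,:560]=a;o[:480,560:]=b
cv2.imwrite("pics/c3.png",o)
E
```

```text
t 10.28 pos [ 0.5013 -0.0267  0.2861] F [-7.9 -1.2  0.5] gap 0.115 yaw_y -3.32
shift [ 0.0024 -0.0408  0.1743]
```

View pics/c3.png

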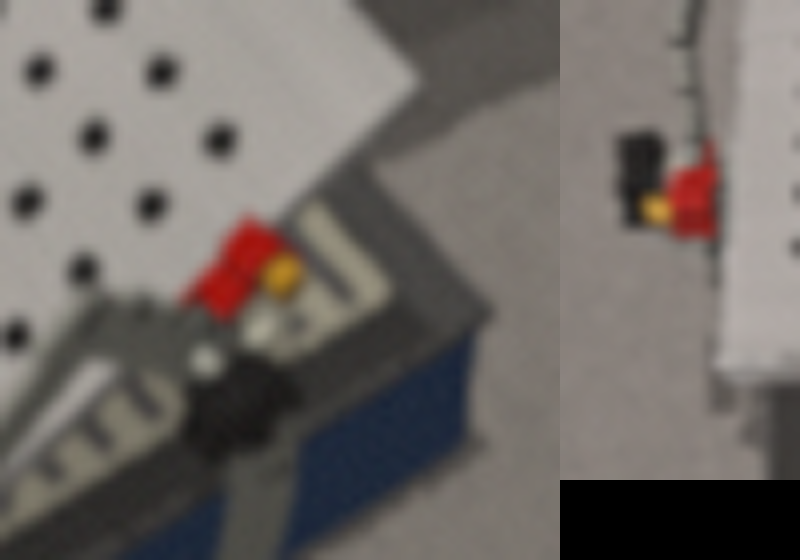

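The scene crop shows the red index at about (240,265) with its screw. The white pointer and knob bracket sit just below it at (205–262, 325–355), so a few degrees are left. I'll overlay predicted geometry to identify the pointer tip and read the remaining angle.

```bash
cat > ov.py <<'E'
from h import *
import sys
h=np.array([.8218,-.0455,.112]);yaw=-.058
ex=np.array([np.cos(yaw),np.sin(yaw),0]);ey=np.array([-np.sin(yaw),np.cos(yaw),0]);ez=np.array([0,0,1.])
def P(r,th,y): return h-r*np.cos(th)*ex+r*np.sin(th)*ez+y*ey
if __name__=="__main__":
    S=cv2.imread("pics/s3.png");s0=cv2.imread("pics/scene0.png")
    def ov(im,x0,y0,n,k,lines):
        a=cv2.resize(im[y0:y0+n,x0:x0+n],None,fx=k,fy=k,interpolation=cv2.INTER_CUBIC)
        for pts,col in lines:
            q=((proj("scene",pts)-[x0,y0]+.5)*k).round().astype(int)
            cv2.polylines(a,[q.reshape(-1,1,2)],False,col,1)
            for p in q: cv2.circle(a,tuple(map(int,p)),2,col,-1)
        return a
    g=lambda th,y:[P(r,th,y) for r in(.225,.235,.245,.255,.265)]
    cols=[(255,0,0),(0,255,0),(255,0,255)]
    th=.496
    a=ov(S,295,205,48,11,[(g(t,.183),c) for t,c in zip((.52,.545,.57),cols)]+[(g(th,.183),(255,255,0)),([P(.326,th,.175),P(.326,th,.165)],(0,255,255))])
    b=ov(s0,310,228,30,9,[(g(0,.183),(255,255,0)),([P(.326,0,.175),P(.326,0,.165)],(0,255,255))])
    o=np.zeros((540,800,3),np.uint8);o[:a.shape[0],:a.shape[1]]=a;o[:b.shape[0],530:530+b.shape[1]]=b
    cv2.imwrite("pics/ov3.png",o)
E
python3 ov.py
```

```text
(no output)
```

View pics/ov3.png

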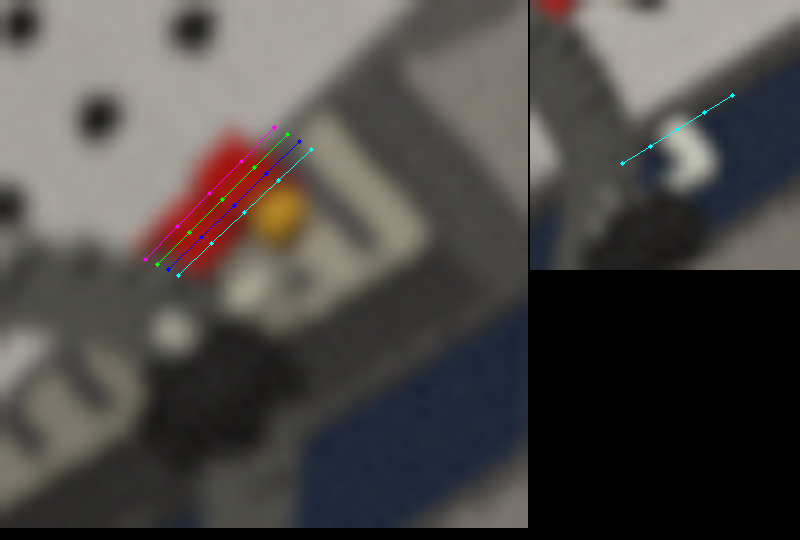

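```bash
python3 - <<'E'
from ov import *
import json
s={k:np.array(v) for k,v in json.load(open("w1.json")).items()}
W=cv2.imread("pics/w1.png")
c=W[285:345,370:425].astype(int); m=(c[...,2]>60)&(c[...,1]<.45*c[...,2])&(c[...,0]<.45*c[...,2])
rv=c[...,2]; print(np.histogram(rv[m],bins=8))
for nm,mm in(("dark",m&(rv<125)),("bright",m&(rv>=150))):
    mm=cv2.morphologyEx(mm.astype(np.uint8),cv2.MORPH_OPEN,np.ones((3,3)))
    v,u=np.nonzero(mm); r=cv2.minAreaRect(np.c_[u,v].astype(np.float32)); uv=(r[0][0]+370,r[0][1]+285)
    print(nm,len(u),r,uv,(u.mean()+370,v.mean()+285))
    o,d=ray("wrist",uv,s); dx,dz=d@ex,d[2]; ox,oz=(o-h)@ex,o[2]-h[2]
    for rr in(.235,.245,.25,.255,.26,.265):
        b=ox*dx+oz*dz;A=dx*dx+dz*dz;C=ox*ox+oz*oz-rr*rr;t=(-b-np.sqrt(b*b-A*C))/A
        print(rr,np.arctan2(oz+t*dz,-(ox+t*dx)).round(4),((o+t*d-h)@ey).round(4))
for n,p in(("armIn",(95,130)),("armOut",(145,115)),("limbEnd",(170,205)),("knob",(200,172))):
    x=atz(ray("wrist",(330+p[0]/3.3-.35,180+p[1]/3.3-.35),s),.112);print(n,"r",(-(x-h)@ex).round(4),"y",((x-h)@ey).round(4))
E
```

```text
(array([  1,   3,  22, 365,  49,  30,  85,  28]), array([ 70.   ,  77.625,  85.25 ,  92.875, 100.5  , 108.125, 115.75 ,
       123.375, 131.   ]))
dark 539 ((26.16904067993164, 30.540924072265625), (33.82438659667969, 19.924772262573242), 72.6459732055664) (396.16904067993164, 315.5409240722656) (np.float64(395.1966604823748), np.float64(313.0556586270872))
0.235 0.5306 0.1851
0.245 0.5462 0.1852
0.25 0.5535 0.1853
0.255 0.5605 0.1853
0.26 0.5673 0.1853
0.265 0.5737 0.1854
bright 0 ((0.0, 0.0), (0.0, 0.0), 0.0) (370.0, 285.0) (np.float64(nan), np.float64(nan))
0.235 0.3866 0.1721
0.245 0.4147 0.1727
0.25 0.4277 0.173
0.255 0.4402 0.1733
0.26 0.452 0.1736
0.265 0.4634 0.1739
armIn r 0.2449 y 0.1807
armOut r 0.2442 y 0.1982
limbEnd r 0.2095 y 0.1962
knob r 0.2177 y 0.2095<stdin>:10: RuntimeWarning: Mean of empty slice.
  ret = ret.dtype.type(ret / rcount)
```

```bash
python3 - <<'E'
from ov import *
import json
s={k:np.array(v) for k,v in json.load(open("w1.json")).items()}
W=cv2.imread("pics/w1.png")
c=W[285:345,370:425].astype(int); m=(c[...,2]>60)&(c[...,1]<.45*c[...,2])&(c[...,0]<.45*c[...,2])
rv=cv2.blur(W[285:345,370:425,2],(3,3)).astype(int)
for nm,mm in(("dark",m&(rv<106)),("bright",m&(rv>=106))):
    mm=cv2.morphologyEx(mm.astype(np.uint8),cv2.MORPH_OPEN,np.ones((4,4)))
    v,u=np.nonzero(mm); r=cv2.minAreaRect(np.c_[u,v].astype(np.float32)); uv=(u.mean()+370,v.mean()+285)
    print(nm,len(u),r,uv)
    o,d=ray("wrist",uv,s); dx,dz=d@ex,d[2]; ox,oz=(o-h)@ex,o[2]-h[2]
    for rr in(.235,.24,.245,.25,.255,.26):
        b=ox*dx+oz*dz;A=dx*dx+dz*dz;C=ox*ox+oz*oz-rr*rr;t=(-b-np.sqrt(b*b-A*C))/A
        print(rr,np.arctan2(oz+t*dz,-(ox+t*dx)).round(4),((o+t*d-h)@ey).round(4))
# tilt check from TCP
st=arm.read_state();p=st["tool_pos"];print("tilt",np.arctan2(p[2]-.114,-(p-h)@ex),np.hypot(p[2]-.114,(p-h)@ex),p)
E
```

```text
dark 406 ((25.21697998046875, 25.50943374633789), (20.878803253173828, 19.917278289794922), 74.05460357666016) (np.float64(395.1354679802956), np.float64(310.4802955665025))
0.235 0.5126 0.1857
0.24 0.5213 0.1857
0.245 0.5297 0.1858
0.25 0.5376 0.1858
0.255 0.5453 0.1858
0.26 0.5526 0.1859
bright 141 ((30.200000762939453, 38.60000228881836), (7.589465618133545, 19.606117248535156), 71.56504821777344) (np.float64(399.95744680851067), np.float64(323.822695035461))
0.235 0.5612 0.1858
0.24 0.5679 0.1859
0.245 0.5743 0.1859
0.25 0.5805 0.1859
0.255 0.5864 0.1859
0.26 0.5921 0.186
tilt 0.49160281947467416 0.3642242092391568 [ 0.50126051 -0.02667326  0.28592821]
```

Estimates of the mark converge on about 0.542 rad, with the tilt now about 0.493. I'll raise by the remaining 0.05 rad, slowly.

Call:
{"api": "move_arm", "payload": {
  "steps": [0,0.0008,-0.0015,0,0,0,0,0,0.002,-0.004,0,0,0,0,0,0.0033,-0.0065,0,0,0,0,0,0.0047,-0.009,0,0,0,0,0,0.006,-0.0115,0,0,0,0,0,0.0072,-0.0135,0,0,0,0,0,0.0081,-0.015,0,0,0,0,0,0.0085,-0.0156,0,0,0,0,0,0.0085,-0.0156,0,0,0,0,0,0.0085,-0.0156,0,0,0,0]
}}

```text
time: 11.27
tool_pos: [0.5099, -0.0271, 0.3019]
tool_rot: [0.727, 0.686, -0.001, -0.001]
wrist_force: [-7.1, -1.2, 0.7]
finger_gap: 0.114
grip_force: 58.6
```

```bash
python3 - <<'E'
from ov import *
st=arm.read_state();p=st["tool_pos"];print("tilt",np.arctan2(p[2]-.114,-(p-h)@ex),np.hypot(p[2]-.114,(p-h)@ex),p,st["wrist_force"],st["grip_force"])
S=np.mean([arm.camera("scene").astype(float) for _ in range(6)],0).astype(np.uint8)[:,:,::-1]
T=np.mean([arm.camera("top").astype(float) for _ in range(6)],0).astype(np.uint8)[:,:,::-1]
cv2.imwrite("pics/s4.png",S);cv2.imwrite("pics/t4.png",T)
a=cv2.resize(S[185:245,285:345],(600,600),interpolation=cv2.INTER_CUBIC)
b=cv2.resize(T[150:180,250:270],(200,300),interpolation=cv2.INTER_CUBIC)
o=np.zeros((600,800,3),np.uint8);o[:,:600]=a;o[:300,600:]=b
z=cv2.imread("pics/scene0.png");o[300:600,600:]=cv2.resize(z[230:260,315:335],(200,300),interpolation=cv2.INTER_CUBIC)
cv2.imwrite("pics/c4.png",o)
# worktop near-left corner in scene vs tilt
for t in(.50,.52,.54,.56): print(t,proj("scene",[P(.326,t,.17),P(.245,t,.19)]).round(1).tolist())
print(proj("scene",[P(.326,0,.17),P(.245,0,.19)]).round(1).tolist())
E
```

```text
tilt 0.5415001910499144 0.36454672734661736 [ 0.50994759 -0.02712174  0.30189545] [-7.10039253 -1.1544756   0.7304072 ] 58.6359429359436
0.5 [[337.8, 196.6], [318.3, 225.7]]
0.52 [[336.8, 195.8], [317.4, 225.2]]
0.54 [[335.8, 195.0], [316.6, 224.8]]
0.56 [[334.7, 194.3], [315.7, 224.3]]
[[346.9, 223.7], [327.4, 243.7]]
```

View pics/c4.png

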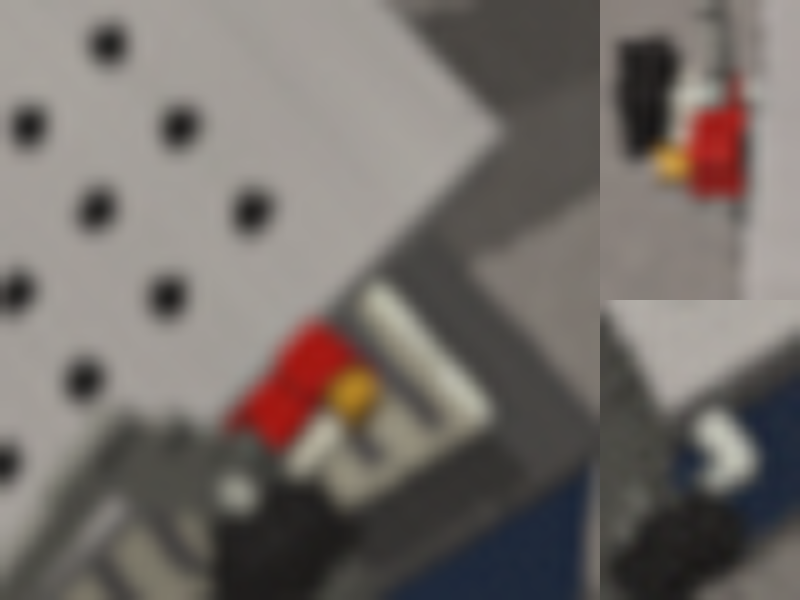

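The pointer now sits largely behind the red index, and the worktop corner position is consistent with 0.54 rad. I'll cross-check numerically, using the small orange index screw as a clean feature in all views and the white bracket.

```bash
cat > chk.py <<'E'
from ov import *
import json
s={k:np.array(v) for k,v in json.load(open("w1.json")).items()}
def yel(im,x0,x1,y0,y1):
    c=im[y0:y1,x0:x1].astype(float); w=np.clip(np.minimum(c[...,2]-c[...,0],2*(c[...,1]-c[...,0]))-30,0,None)
    hs=cv2.cvtColor(im[y0:y1,x0:x1],cv2.COLOR_BGR2HSV); w=w*((hs[...,0]>12)&(hs[...,0]<32)&(hs[...,1]>110))
    v,u=np.mgrid[y0:y1,x0:x1]; return ((w*u).sum()/w.sum(),(w*v).sum()/w.sum()),int((w>0).sum())
L=lambda n:cv2.imread(f"pics/{n}.png")
a=yel(L("w1"),400,425,295,322)
b=[yel(L(n),250,266,158,172) for n in("top0","t4")]; c=[yel(L(n),312,328,215,232) for n in("scene0","s3","s4")]
print(a,b,c)
def rep(n,x,e):
    d=-(x-h)@ex;z=x[2]-.112; print(n,"r",np.hypot(d,z).round(4),"ang",np.arctan2(z,d).round(4),"y",((x-h)@ey).round(4),np.round(e,4))
ra,rb,rc=ray("wrist",a[0],s),ray("top",b[1][0]),ray("scene",c[2][0])
for n,rs in(("all",(ra,rb,rc)),("ws",(ra,rc)),("ts",(rb,rc)),("wt",(ra,rb))): rep(n,*tri(*rs))
for n,(o,d) in(("w",ra),("t",rb),("s",rc)):   # angle from each ray at fixed y plane of the screw
    for y in(.197,.200,.203):
        t=(y-(o-h)@ey)/(d@ey); x=o+t*d-h; print(n,y,np.arctan2(x[2],-x@ex).round(4),np.hypot(x[2],x@ex).round(4))
def white(im,x0,x1,y0,y1):
    c=im[y0:y1,x0:x1].astype(int); return c.min(2)
print("scene0 white\n",white(L("scene0"),320,335,238,252));print("s4\n",white(L("s4"),307,326,219,240))
for t in(0,.5415): print(t,[(r,y,proj("scene",[P(r,t,y)])[0].round(1).tolist()) for r,y in((.245,.18),(.245,.197),(.235,.197),(.225,.197),(.215,.197))])
E
python3 chk.py
```

```text
((np.float64(411.0618977020015), np.float64(309.7940449715839)), 171) [((np.float64(256.9513888888889), np.float64(166.02430555555554)), 8), ((np.float64(256.79748822605967), np.float64(165.85714285714286)), 11)] [((np.float64(319.6796636085627), np.float64(223.86697247706422)), 20), ((np.float64(319.79961587708067), np.float64(223.82778489116518)), 23), ((np.float64(319.84549638395794), np.float64(223.80736357659435)), 23)]
all r 0.2537 ang 0.5606 y 0.1979 [0.0013 0.0016 0.001 ]
ws r 0.2535 ang 0.5563 y 0.1969 [0.0006 0.0006]
ts r 0.2544 ang 0.5688 y 0.1986 [0.0007 0.0007]
wt r 0.251 ang 0.5534 y 0.1987 [0.0013 0.0013]
w 0.197 0.5679 0.2629
w 0.2 0.4204 0.1857
w 0.203 0.0863 0.1178
t 0.197 0.5994 0.2658
t 0.2 0.5528 0.2501
t 0.203 0.5001 0.2351
s 0.197 0.5621 0.2536
s 0.2 0.586 0.2549
s 0.203 0.6096 0.2564
scene0 white
 [[134 159 162 159 151 135 117  98  80  67  61  58  51  45  38]
 [116 148 153 141 119  98  83  76  64  55  53  48  38  36  37]
 [ 94 123 124 109  90  84  90  78  60  48  39  37  34  32  31]
 [ 77  91  92  79  86 117 134 116  74  40  31  31  32  34  30]
 [ 67  73  70  
[... 1950 characters left out ...]
 33  32  38  58  74  74  66  57  49  48
   49]
 [ 64  70  70  53  38  33  32  34  34  32  31  38  47  50  49  49  49  48
   49]
 [ 42  39  41  36  35  35  33  33  32  31  28  30  32  36  42  47  49  49
   48]
 [ 34  33  34  33  34  37  35  33  30  28  27  27  29  33  42  48  49  49
   49]
 [ 33  32  34  34  35  36  33  32  29  26  27  27  31  36  44  48  49  50
   51]]
0 [(0.245, 0.18, [325.2, 241.1]), (0.245, 0.197, [329.0, 245.6]), (0.235, 0.197, [325.9, 247.6]), (0.225, 0.197, [322.8, 249.5]), (0.215, 0.197, [319.7, 251.5])]
0.5415 [(0.245, 0.18, [314.1, 221.8]), (0.245, 0.197, [318.2, 226.8]), (0.235, 0.197, [315.2, 229.8]), (0.225, 0.197, [312.3, 232.7]), (0.215, 0.197, [309.3, 235.7])]
```

Across the views the index comes out at 0.553–0.569 rad, with the stated limit at 0.56. The pointer's predicted line fits the image at 0.5415, so I'll raise by another 0.014 rad.

Call:
{"api": "move_arm", "payload": {
  "steps": [0,0.0006,-0.001,0,0,0,0,0,0.0013,-0.0022,0,0,0,0,0,0.002,-0.0034,0,0,0,0,0,0.0025,-0.0042,0,0,0,0,0,0.0026,-0.0044,0,0,0,0,0,0.0026,-0.0044,0,0,0,0,0,0.0026,-0.0044,0,0,0,0,0,0.0026,-0.0044,0,0,0,0]
}}

```text
time: 12.53
tool_pos: [0.5125, -0.0273, 0.3062]
tool_rot: [0.727, 0.686, -0.001, -0.001]
wrist_force: [-8.3, -0.8, 0.6]
finger_gap: 0.111
grip_force: 58.5
```

```bash
python3 - <<'E'
from ov import *
def tilt():
    st=arm.read_state();p=st["tool_pos"];print("tilt",np.arctan2(p[2]-.114,-(p-h)@ex).round(4),p.round(4),st["wrist_force"].round(1),round(st["grip_force"],1),abs(st["qvel"]).max().round(4))
tilt()
S=np.mean([arm.camera("scene").astype(float) for _ in range(6)],0)
c=S.min(2)[222:236,309:321]; print(c.astype(int))
for t in(.54,.555,.57): print(t,[(r,proj("scene",[P(r,t,.197)])[0].round(1).tolist()) for r in(.245,.235,.225)])
# stop cap check: red cap vs scene0 in scene
s0=cv2.imread("pics/scene0.png")[:,:,::-1].astype(float)
for im in(s0,S):
    q=im[118:145,245:270]; m=(q[...,0]>110)&(q[...,1]<.4*q[...,0])&(q[...,2]<.4*q[...,0]); v,u=np.nonzero(m); print("cap",u.mean()+245,v.mean()+118,len(u))
print(proj("scene",[[.4813,-.3649,.084],[.4813,-.3649,.076]]))
tilt()
E
```

```text
tilt 0.5552 [ 0.5125 -0.0273  0.3062] [-8.3 -0.8  0.6] 58.5 0.0009
[[132 106  74  43  24  22  20  20  21  25  28  33]
 [107  75  47  27  20  21  20  21  25  30  35  38]
 [ 76  47  27  19  21  21  22  31  41  40  37  37]
 [ 47  27  19  20  20  19  33  63  80  65  42  33]
 [ 32  22  18  18  18  24  59 105 124 100  57  36]
 [ 41  35  25  19  20  45  92 138 150 120  73  49]
 [ 63  56  37  29  42  78 121 151 148 120  87  66]
 [ 74  66  51  52  80 117 141 145 132 115  98  81]
 [ 72  66  57  72 109 136 140 128 120 116 112  98]
 [ 72  62  59  74 105 123 115 107 115 121 120 112]
 [ 87  65  58  59  74  82  76  84 106 120 123 120]
 [106  73  52  42  44  45  44  59  88 112 121 119]
 [105  68  41  35  33  31  32  41  66  93 108 104]
 [ 79  49  34  33  33  33  32  31  44  66  82  78]]
0.54 [(0.245, [318.3, 226.8]), (0.235, [315.3, 229.8]), (0.225, [312.3, 232.7])]
0.555 [(0.245, [317.6, 226.5]), (0.235, [314.6, 229.5]), (0.225, [311.7, 232.5])]
0.57 [(0.245, [316.9, 226.2]), (0.235, [314.0, 229.2]), (0.225, [311.0, 232.2])]
cap 255.05172413793105 128.6206896551724 58
cap nan nan 0
[[255.60944774 127.52990902]
 [255.91190353 129.23019995]]
tilt 0.5551 [ 0.5125 -0.0273  0.3061] [-7.4 -1.5  0.8] 58.5 0.0017<stdin>:11: RuntimeWarning: Mean of empty slice.
  ret = ret.dtype.type(ret / rcount)
```

```bash
python3 - <<'E'
from h import *
T=arm.camera("top").astype(float);t0=cv2.imread("pics/top0.png")[:,:,::-1].astype(float)
for im in(t0,T):
    q=im[195:220,412:440]; m=(q[...,0]>60)&(q[...,1]<.4*q[...,0])&(q[...,2]<.4*q[...,0]); v,u=np.nonzero(m); print("cap",u.mean()+412,v.mean()+195,len(u))
print(proj("top",[[.4813,-.3649,.084],[.4813,-.3649,.076]]))
S=arm.camera("scene"); print(S[128,250:262].tolist())
d=abs(T-t0).max(2)>60; v,u=np.nonzero(d); n,_,st,_=cv2.connectedComponentsWithStats(d.astype(np.uint8)); print([x.tolist() for x in st[1:] if x[4]>25])
E
```

```text
cap 426.77777777777777 205.61111111111111 72
cap 426.0857142857143 206.22857142857143 70
[[426.47327628 205.84385353]
 [425.77904665 206.36898339]]
[[159, 154, 150], [164, 158, 153], [163, 158, 153], [160, 156, 151], [159, 156, 150], [158, 155, 149], [158, 154, 148], [160, 155, 150], [158, 154, 148], [161, 157, 152], [161, 156, 151], [162, 158, 153]]
[[269, 108, 44, 21, 311], [269, 115, 22, 3, 58], [351, 115, 12, 7, 72], [315, 121, 34, 3, 46], [271, 123, 107, 87, 4805], [295, 126, 7, 6, 27], [387, 147, 7, 11, 63], [252, 153, 6, 12, 57], [378, 162, 8, 14, 41], [264, 169, 6, 14, 37], [258, 175, 5, 10, 43], [308, 207, 34, 12, 322], [345, 207, 10, 6, 41], [287, 209, 18, 9, 107], [274, 219, 9, 53, 91], [307, 222, 36, 10, 136], [353, 263, 5, 48, 62], [0, 294, 33, 17, 188], [248, 296, 78, 104, 2784], [77, 301, 111, 99, 2596], [0, 320, 78, 80, 2937], [299, 335, 70, 65, 1005], [348, 353, 10, 13, 61], [0, 366, 4, 17, 44], [315, 368, 22, 22, 264], [227, 376, 15, 8, 50], [334, 388, 7, 9, 51], [315, 391, 15, 9, 51]]
```

In the top view the cap has shifted by (−0.7, +0.6) px, against (−0.7, +0.5) predicted for the full 8 mm of travel. In the scene view the raised worktop hides it. The bystanders are unmoved and the worktop is held steady, so I'm handing in.

```bash
python3 -c "
from plant import arm
print(arm.hand_in())"
```

```text
the job is handed in; nothing more can be done
None
```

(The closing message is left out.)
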